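Cull damaged sample boats and tip the sound ones into the wash basket

TASK

Of the five steel sample boats on the white tip tray, one is snapped short and one is bent: pick these two out and put them in the black scrap bin, leaving the three sound ones on the flat tray. Then lift the tray by its bar handle so that the sound boats slide off into the grey basket under its lip, and lower the tray flat again. Leave the stray labware, the bin and the basket where they stand.

Things in the scene. Friction and masses are not known exactly. Their poses are not given: they have to be found in the camera images.
- boat_a: a sound steel sample boat: an open-topped trough, 86 long (its x axis) x 26 wide (y) x 20 tall (mm), straight, closed at both ends, walls 3 thick. Origin at the centre of its underside. Five boats lie on the tray, open side up, roughly along the tipping direction
- boat_b: a sound steel sample boat: an open-topped trough, 86 long (its x axis) x 26 wide (y) x 20 tall (mm), straight, closed at both ends, walls 3 thick. Origin at the centre of its underside. Five boats lie on the tray, open side up, roughly along the tipping direction
- boat_c: a sound steel sample boat: an open-topped trough, 86 long (its x axis) x 26 wide (y) x 20 tall (mm), straight, closed at both ends, walls 3 thick. Origin at the centre of its underside. Five boats lie on the tray, open side up, roughly along the tipping direction
- boat_short: a damaged boat: same trough, 26 wide (y) and 20 tall, but only 60 mm long (x); the +x end wall is missing. Origin at the centre of its underside
- boat_bent: a damaged boat: same trough, 26 mm wide, 20 mm tall, lying flat on its floor, but kinked sideways in plan at mid-length: its two halves, each 43 long, run from the origin at +0.28 rad (towards +x +y) and at pi - 0.28 rad (towards -x +y) from its x axis. Origin at the kink, on the underside
- stand: grey stand of the tip tray, fixed. Origin on the bench under the middle of the tray; z up. With the tray flat, the white tray spans x +-129 and y from -115 (open lip) to +110 (mm); its floor surface is 110 above the bench, 250 wide inside, with rims 18 high on three sides. The tray is hinged to the stand along x at y = -85, height 105. The basket stands at the -y side, the handle is at the +y side
- tray (a joint): tilt of the tray in rad: 0 flat, resting on the stand; grows as its handle side (+y of the stand) is lifted, up to 1.1. Falls back to 0 if let go. The boats slide at some 0.5 to 0.9 rad, depending on friction
- handle (a point): middle of the tray handle, a round steel bar 12 mm in diameter and 110 mm long (along the point x axis, level), 119 mm above the bench when flat and 29 mm clear of the tray rim. It moves on an arc of 230 mm radius about the hinge
- lip (a point): middle of the open lower edge of the tray, on the floor surface
- basket: loose grey open tub, 290 (x) x 160 (y) x 75 tall (mm), walls 4 thick, standing below the lip of the tray. Origin at the centre of its underside
- scrap: loose black open scrap bin, 150 (x) x 140 (y) x 80 tall (mm), walls 4 thick, to the left or the right of the stand. Origin at the centre of its underside
- tip_box: bystander: the closed blue box with a clear lid, 124 x 104 x 90 tall (mm). Origin at the centre of its underside
- beaker: bystander: a glass beaker, 72 across, 85 tall (mm). Origin at the centre of its underside
- jar: bystander: a white screw-top jar, 68 across, 95 tall (mm). Origin at the centre of its underside
- spatula: bystander: a steel lab spoon, 170 mm long, lying on the bench
- dish: bystander: a flat white dish, 80 across, 16 tall (mm). Origin at the centre of its underside
Things that resemble listed ones, but are neither listed nor needed, are in the scene too. What is shaped like the boat_short but red or yellow is not meant.

How it is judged:
By the outcome, as a careful person would: the job done as asked, in the order asked, and still so for the second after the job is handed in, with the robot touching nothing.
It also fails if it takes over 72 s, if anything falls off the work surface, if the arm or the gripper's body presses on something with over 40 N, if the wrist force passes 120 N, or if a joint passes its speed limit or range.

ROBOT

A 6-joint arm with a two-finger parallel gripper is mounted at the origin on the work surface. World frame = base frame: x ahead of the robot, y to its left, z up, the work surface at z = 0. Lengths are in m, angles in rad, forces in N, time in s.
With the tool pointing down it reaches from about 0.3 to 0.75 m from the base axis. Payload 8.5 kg.
Tool frame: the origin (TCP) lies at the very end of the fingers, on their centre line; the grasp point (between the pads) lies 19 mm behind it; z points along the fingers, y is the line along which they close (so a half turn about z gives the same grasp; the last joint's range is limited). The gripper opens to 85 mm and grips with 20 to 120 N. Pads are 22 mm wide; open, the fingers measure 114 mm over their backs; the gripper's body (76 mm by 85 mm) begins 54 mm behind the grasp point. The pads swing forward as they close: fully open they stand 13 mm farther back than shut.
Start: joints at [1.013, 0.381, 1.297, -0, 1.464, -0.215], TCP at [0.185, 0.518, 0.231] pointing down, gripper open.
Joint ranges: [-3.11, 3.11], [-0.89, 2.33], [0.22, 2.48], [-1.42, 4.56], [0.17, 2.85], [-2.88, 2.88]. Speed limits (rad/s): [2.39, 2.39, 3.14, 3.14, 3.14, 3.14].

INTERFACE

Orientations are given as a 3x3 rotation matrix whose columns are the frame's x, y, z axes.
In Python, from bench import robot gives the robot as it stands. The module is installed in compiled form; this text tells all that it offers.
- The arm moves only by the tool carry_out, never from a script. Its argument "commands" is a list of rows, each an object with "grip": the opening, from 0 (shut) to 1 (fully open); "translation": the shift along the tool's x, y, z in m, a list of three; "turn": the turn about the tool's z in rad. In form: [{"grip": grip, "translation": [tx, ty, tz], "turn": turn}, ...]. A call has exactly 10 rows; each row is the pose to reach, as a shift and turn from the pose commanded when the call began, along the tool's axes at that moment; what a row does not reach only later rows make up. A row lasts 1/8 s, in which the tool goes at most 62.5 mm and 10.7 degrees, less where a joint would pass 70% of its speed; a pose out of reach is approached as far as the arm can. A call with a gripper value outside its range is refused whole. The fingers move at their own pace and stop on an object; "force" is the grip in N (left out, the last holds). Time passes only in rows, so rows that repeat a pose let the fingers close, or fill a call up. It gives the time, the measured TCP pose, the force, the opening and the grip force at its end, in the units of the state.
- robot.read_state(): the state, without advancing time (a new reading comes with each control period).
- robot.capture(name): name is "scene" or "top" or "wrist"; returns a dict with "img" (384x512x3 uint8, red, green, blue), "fx", "fy", "cx", "cy" (pixels), "k1" (the pictures are not rectified: a ray, as slopes to the right and down, at radius r is drawn at 1 + k1 r^2 times it, then the intrinsics apply), "T" (4x4, takes a point from camera to world coordinates); the wrist camera has in their place "T_tool_cam" (4x4, takes a point from camera to tool coordinates, whose origin is the TCP and whose axes are the flange's). Camera axes: x right, y up, looking along -z (the intrinsics and any distortion apply to the point x, -y, -z); pixel columns grow to the right and rows downward; lengths in m; the calibration is good to about 2 mm. A picture is of the moment at which its call begins: read the wrist's pose just before it. There is no depth.
- robot.close_job(): hands the job in; it is judged then, once.
The state is a dict: "t": time; "joint_positions": joint angles; "qvel": joint speeds; "effort": joint torques, N m; "tool_pos": TCP position; "tcp_rot": TCP orientation; "force": force on the tool from outside, world axes, zero at the start; "torque": the same for the moment, N m; "grip_width": opening from 0.0 (shut) to 1.0 (fully open); "grip_force": force on a finger pad.
Only numpy, scipy, OpenCV 4.12 (cv2) and the standard library are available. Lean on these libraries where they do the work, as an engineer would, in place of code of your own. Each camera call takes 0.05 s, during which the arm holds its last target. There are 200 camera calls.

## Working session

There is one attempt and no reset: what is moved stays moved. The work goes in short steps, Python scripts to look and compute and a tool call to move; the robot and the scene stay as the last step left them, time stands still between calls to the robot, and variables do not carry over. Pictures are saved under pics/ and viewed, at most 13 in all, crops included, and the job is handed in when it is done.

Besides the shell and the picture viewer there is one more tool, called in YAML: its name, and indented under it one key for each argument. carry_out: Moves the arm, as the interface text tells. Its arguments: {"type":"object","properties":{"commands":{"type":"array","items":{"type":"object","properties":{"grip":{"type":"number"},"translation":{"type":"array","items":{"type":"number"}},"turn":{"type":"number"}}}},"force":{"type":"number"}},"required":["commands"]}

```bash
mkdir -p pics
cat > h.py <<'E'
import numpy as np, cv2
from bench import robot
def cap(n):
    s=robot.read_state(); c=robot.capture(n)
    if n=='wrist':
        T=np.eye(4); T[:3,:3]=np.array(s['tcp_rot']); T[:3,3]=s['tool_pos']; c['T']=T@np.array(c['T_tool_cam'])
    return c
def save(c,f,roi=None,sc=1):
    im=c['img'][:,:,::-1]
    if roi: x0,y0,x1,y1=roi; im=im[y0:y1,x0:x1]
    cv2.imwrite('pics/'+f,cv2.resize(im,None,fx=sc,fy=sc,interpolation=cv2.INTER_CUBIC))
def ray(c,u,v):
    p=cv2.undistortPoints(np.array([[[u,v]]],float),np.array([[c['fx'],0,c['cx']],[0,c['fy'],c['cy']],[0,0,1]]),np.array([c['k1'],0,0,0.]))[0,0]
    T=np.array(c['T']); return T[:3,3],T[:3,:3]@np.array([p[0],-p[1],-1])
def onz(c,u,v,z):
    o,d=ray(c,u,v); return o+d*(z-o[2])/d[2]
E
python3 - <<'E'
from h import *
for n in('scene','top'):
    c=cap(n); save(c,n+'0.png',sc=1.5); print(n,np.round(c['T'],3),c['fx'],c['k1'])
s=robot.read_state();print(s)
E
```

```text
scene [[ 0.32  -0.692  0.647  1.379]
 [ 0.948  0.237 -0.215 -0.287]
 [-0.004  0.682  0.732  1.096]
 [ 0.     0.     0.     1.   ]] 493.20418990192104 -0.15753073236562265
top [[ 0.028  0.989 -0.147  0.327]
 [-0.999  0.03   0.013  0.014]
 [ 0.017  0.146  0.989  1.202]
 [ 0.     0.     0.     1.   ]] 446.2127266180388 -0.1383725235577599
{'t': 0.1, 'joint_positions': array([ 1.01271370e+00,  3.81164384e-01,  1.29814581e+00, -3.41584205e-05,
        1.46361492e+00, -2.15278371e-01]), 'qvel': array([ 1.24206665e-03, -1.92765526e-03, -2.04475208e-03,  9.45100134e-05,
        8.27014846e-05, -2.40284360e-04]), 'effort': array([ 4.46832666e-03, -4.49214292e+01, -2.31661212e+01, -1.94439936e-04,
        3.56924160e-03,  7.82422353e-05]), 'tool_pos': array([0.18473104, 0.51777524, 0.23076753]), 'tcp_rot': array([[-9.41816928e-01,  3.36125595e-01, -6.76806169e-04],
       [ 3.36126182e-01,  9.41816262e-01, -1.14826899e-03],
       [ 2.51464457e-04, -1.30895145e-03, -9.99999112e-01]]), 'force': array([ 0.42446644, -0.2373267 ,  0.78592579]), 'torque': array([-0.01211067, -0.06942865, -0.00985018]), 'grip_force': 0.0, 'grip_width': 0.9971844660517725}
```

View pics/top0.png

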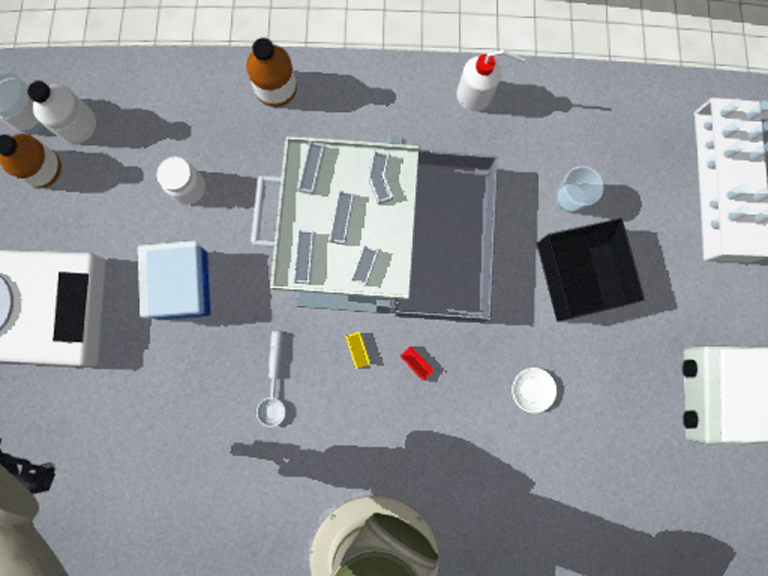

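View pics/scene0.png

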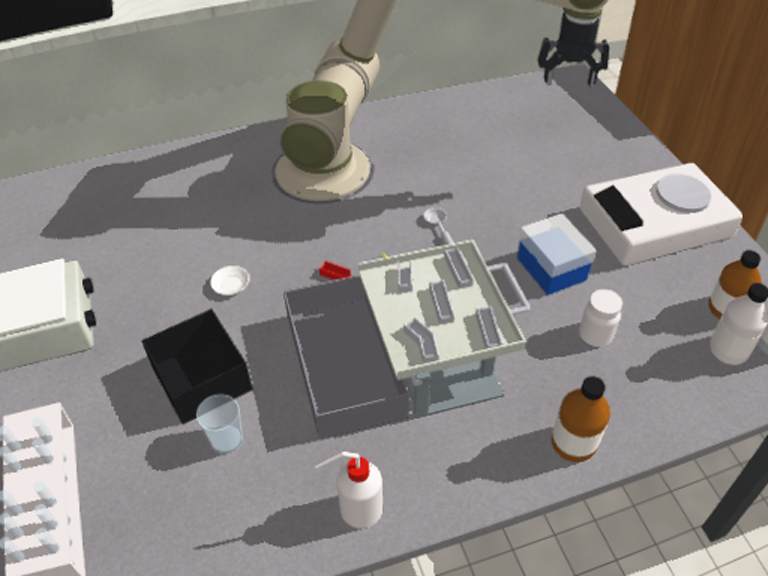

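The top view shows five boats on the tray, at x1.5 px (312,167), (343,218), (304,257), (381,177) and (366,266). The bent one is at (381,177) because it is kinked, and the short one is at (366,266) because it is visibly shorter. Red (417,363) and yellow (357,350) are decoys on the bench. The handle is on the left (265,210), the basket on the right, and the bin at (590,270). I'll confirm with an enlarged crop.

Run:
```python
from h import *
c=cap('top'); save(c,'crop.png',(160,80,290,215),5)
im=c['img']; hsv=cv2.cvtColor(im,cv2.COLOR_RGB2HSV)
for p in [(190,130),(262,118),(243,177),(225,145),(220,100)]: print(p,im[p[1],p[0]],hsv[p[1],p[0]])
# tray corners floor rim top z .128
for n,p in dict(tl=(191,91),tr=(279,98),br=(273,199),bl=(181,193)).items(): print(n,np.round(onz(c,*p,0.128),3))
for n,p in dict(h1=(172,119),h2=(168,162)).items(): print(n,np.round(onz(c,*p,0.119),3))
for n,p in dict(a=(358,162),b=(413,146),c=(430,198),d=(373,213)).items(): print('bin',n,np.round(onz(c,*p,0.08),3))
for n,p in dict(tr=(331,105),br=(328,213),bl=(265,209)).items(): print('bask',n,np.round(onz(c,*p,0.075),3))
```

```text
(190, 130) [144 154 145] [ 63  17 154]
(262, 118) [136 146 138] [ 66  17 146]
(243, 177) [134 141 148] [105  24 148]
(225, 145) [125 133 142] [106  31 142]
(220, 100) [139 149 140] [ 63  17 149]
tl [0.713 0.169 0.128]
tr [ 0.701 -0.053  0.128]
br [ 0.445 -0.044  0.128]
bl [0.453 0.18  0.128]
h1 [0.641 0.215 0.119]
h2 [0.53  0.218 0.119]
bin a [ 0.553 -0.265  0.08 ]
bin b [ 0.601 -0.414  0.08 ]
bin c [ 0.464 -0.456  0.08 ]
bin d [ 0.422 -0.303  0.08 ]
bask tr [ 0.706 -0.195  0.075]
bask br [ 0.419 -0.187  0.075]
bask bl [ 0.425 -0.027  0.075]
```

View pics/crop.png

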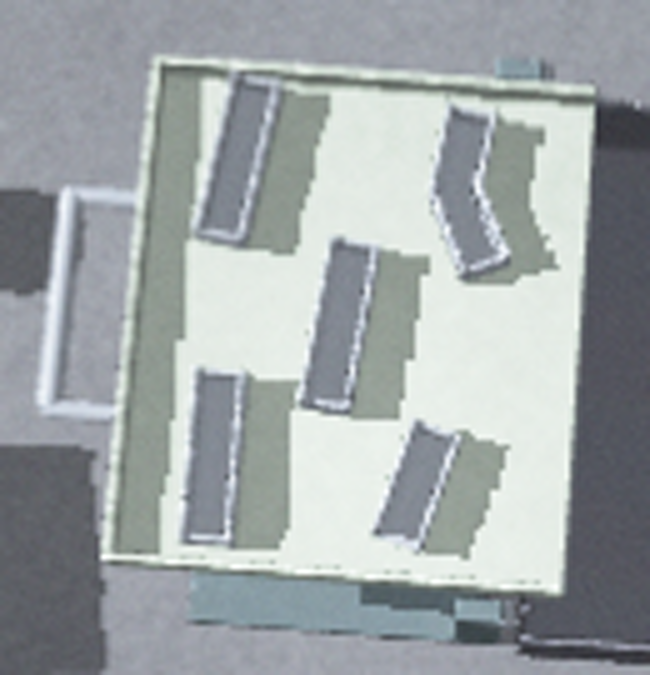

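The crop confirms it: the kinked boat is at crop (470,190), with its upper half from (470,112) to (455,191). The open-ended short boat is at (418,487). Next I'll compute the targets.

```bash
cat >> h.py <<'E'
def go(p,ang,s=None):
    """shift in tool axes and turn, to put TCP at p with tool y along world angle ang (mod pi)"""
    s=s or robot.read_state(); R=np.array(s['tcp_rot']); d=R.T@(np.array(p)-s['tool_pos'])
    a=np.arctan2(R[1,1],R[0,1]); t=(a-ang+np.pi/2)%np.pi-np.pi/2
    print('shift',np.round(d,4),'turn',round(t,3),'at',np.round(s['tool_pos'],3))
E
python3 - <<'E'
from h import *
c=cap('top'); P=lambda u,v,z=.13: onz(c,(u+.5)/5-.5+160,(v+.5)/5-.5+80,z)[:2]
# mask refinement of the two boats
im=c['img'].astype(int); m=((im[:,:,2]-im[:,:,1])>3).astype(np.uint8)
n,l,st,ce=cv2.connectedComponentsWithStats(m[:,:])
for i in range(1,n):
    if 60<st[i,4]<700 and 185<ce[i][0]<275 and 90<ce[i][1]<197: print(st[i],np.round(onz(c,*ce[i],.13),3), cv2.minAreaRect(np.argwhere(l==i)[:,::-1].astype(np.float32)))
S=np.array([P(418,422),P(460,438),P(420,550),P(375,533)]); print('short',S.mean(0),S.round(3).tolist())
w=S[0]-S[1]+S[3]-S[2]; L=S[0]+S[1]-S[2]-S[3]; a1=np.arctan2(w[1],w[0]); a2=np.arctan2(L[1],L[0])+np.pi/2; print(a1,a2,np.linalg.norm(L)/2,np.linalg.norm(w)/2)
B=np.array([P(447,107),P(493,118),P(475,187),P(435,195)]); k=(B[2]+B[3])/2; e=(B[0]+B[1])/2; u=(e-k)/np.linalg.norm(e-k); print('bent k',k,'len',np.linalg.norm(e-k),'ang y',np.arctan2(u[1],u[0])+np.pi/2,'grasp',k+.016*u)
lo=np.array([P(508,262),P(462,278)]).mean(0);print('lower end',lo,np.linalg.norm(lo-k))
go([*S.mean(0),.18],a2)
E
```

```text
[199  94  17  35 364] [0.66  0.125 0.13 ] ((207.38710021972656, 111.11067962646484), (10.726425170898438, 34.42511749267578), 13.570435523986816)
[246 101  16  35 356] [0.646 0.011 0.13 ] ((252.72702026367188, 117.80071258544922), (34.23440170288086, 13.86951732635498), 83.41805267333984)
[220 127  16  36 365] [0.576 0.071 0.13 ] ((227.57359313964844, 144.6075439453125), (10.688735008239746, 34.64624786376953), 10.61965560913086)
[196 154  13  35 373] [0.508 0.131 0.13 ] ((202.27056884765625, 170.9823760986328), (10.967599868774414, 34.74351501464844), 4.398705005645752)
[235 164  17  27 262] [0.498 0.031 0.13 ] ((242.927001953125, 176.7007293701172), (10.594034194946289, 24.947240829467773), 19.98310661315918)
short [0.49738399 0.03015566] [[0.529, 0.031], [0.521, 0.011], [0.466, 0.028], [0.473, 0.05]]
1.234496275554051 1.2500724511245145 0.05850892488407552 0.022683237881314853
bent k [0.64636309 0.01667611] len 0.04161706137266758 ang y 1.418974045561407 grasp [0.66217904 0.01425627]
lower end [0.60630349 0.00063952] 0.04315024146759792
shift [-0.4583 -0.3542  0.0512] turn -0.022 at [0.185 0.518 0.231]
```

carry_out:
  commands:
    - {"grip": 0.6, "translation": [-0.458, -0.354, 0.03], "turn": -0.02}
    - {"grip": 0.6, "translation": [-0.458, -0.354, 0.03], "turn": -0.02}
    - {"grip": 0.6, "translation": [-0.458, -0.354, 0.03], "turn": -0.02}
    - {"grip": 0.6, "translation": [-0.458, -0.354, 0.03], "turn": -0.02}
    - {"grip": 0.6, "translation": [-0.458, -0.354, 0.03], "turn": -0.02}
    - {"grip": 0.6, "translation": [-0.458, -0.354, 0.03], "turn": -0.02}
    - {"grip": 0.6, "translation": [-0.458, -0.354, 0.03], "turn": -0.02}
    - {"grip": 0.6, "translation": [-0.458, -0.354, 0.03], "turn": -0.02}
    - {"grip": 0.6, "translation": [-0.458, -0.354, 0.03], "turn": -0.02}
    - {"grip": 0.6, "translation": [-0.458, -0.354, 0.03], "turn": -0.02}
  force: 50

```text
t: 1.45
tool_pos: [0.4985, 0.0278, 0.2007]
tcp_rot: [[-0.947, 0.321, -0.001], [0.321, 0.947, -0.0], [0.0, -0.0, -1.0]]
force: [-0.4, 1.2, 0.6]
grip_width: 0.6
grip_force: 0.0
```

Run:
```python
from h import *
c=cap('wrist'); save(c,'w1.png',sc=1.2)
go([.4975,.0305,.112],1.25); s=robot.read_state(); print(s['grip_width'],s['joint_positions'])
```

```text
shift [0.002  0.0022 0.0887] turn -0.005 at [0.499 0.028 0.201]
0.5992243284893333 [-1.81533389e-01  3.18988926e-01  1.48705345e+00 -4.55971804e-04
  1.33591074e+00 -1.42625770e+00]
```

View pics/w1.png

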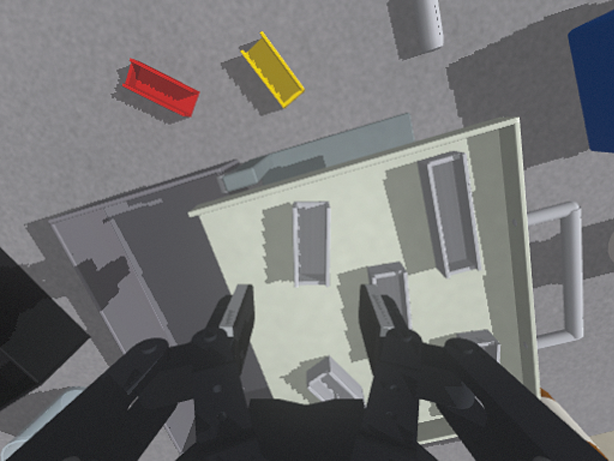

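Run:
```python
from h import *
c=cap('wrist'); q=[onz(c,u/1.2,v/1.2,.13)[:2] for u,v in [(294,202),(329,202),(327,287),(296,285)]]
print(np.round(q,3),np.mean(q,0))
L=(np.array(q[0])+q[1]-q[2]-q[3]);print(np.arctan2(L[1],L[0])%np.pi-np.pi/2,np.linalg.norm(L)/2)
go([.495,.0302,.112],1.25)
```

```text
[[0.466 0.03 ]
 [0.474 0.052]
 [0.534 0.032]
 [0.526 0.011]] [0.50004268 0.03139753]
1.2505667873754582 0.06294648731322335
shift [ 0.0026 -0.0003  0.0889] turn -0.004 at [0.498 0.03  0.201]
```

carry_out:
  commands:
    - {"grip": 0.5, "translation": [0.002, 0.001, 0.03], "turn": 0}
    - {"grip": 0.5, "translation": [0.002, 0.001, 0.06], "turn": 0}
    - {"grip": 0.5, "translation": [0.002, 0.001, 0.08], "turn": 0}
    - {"grip": 0.5, "translation": [0.002, 0.001, 0.088], "turn": 0}
    - {"grip": 0.5, "translation": [0.002, 0.001, 0.088], "turn": 0}
    - {"grip": 0.2, "translation": [0.002, 0.001, 0.088], "turn": 0}
    - {"grip": 0.1, "translation": [0.002, 0.001, 0.088], "turn": 0}
    - {"grip": 0.1, "translation": [0.002, 0.001, 0.088], "turn": 0}
    - {"grip": 0.1, "translation": [0.002, 0.001, 0.088], "turn": 0}
    - {"grip": 0.1, "translation": [0.002, 0.001, 0.088], "turn": 0}
  force: 50

```text
t: 2.8
tool_pos: [0.4961, 0.0324, 0.1144]
tcp_rot: [[-0.948, 0.317, 0.002], [0.317, 0.948, 0.0], [-0.002, 0.001, -1.0]]
force: [-1.1, 2.4, 7.0]
grip_width: 0.294
grip_force: 49.9
```

Run:
```python
from h import *
# bin: centre .51,-.36 ; tool y along bin y axis at atan2(.042,.137)
c=np.array([.51,-.36]); a=np.arctan2(.042+.038,.137+.131); d=np.array([np.cos(a),np.sin(a)]); print(a)
p=c-.027*d; print('short drop',p,'bent drop',c+.027*d)
go([*p,.235],a); go([*p,.03],a)
```

```text
0.29008693232102806
short drop [ 0.48412809 -0.36772296] bent drop [ 0.53587191 -0.35227704]
shift [-0.1159 -0.3831 -0.1207] turn 0.958 at [0.496 0.032 0.114]
shift [-0.1155 -0.3833  0.0843] turn 0.958 at [0.496 0.032 0.114]
```

carry_out:
  commands:
    - {"grip": 0.1, "translation": [0, 0, -0.04], "turn": 0}
    - {"grip": 0.1, "translation": [0, 0, -0.09], "turn": 0}
    - {"grip": 0.1, "translation": [-0.015, -0.05, -0.1], "turn": 0.14}
    - {"grip": 0.1, "translation": [-0.032, -0.105, -0.1], "turn": 0.3}
    - {"grip": 0.1, "translation": [-0.048, -0.16, -0.1], "turn": 0.46}
    - {"grip": 0.1, "translation": [-0.065, -0.215, -0.1], "turn": 0.6}
    - {"grip": 0.1, "translation": [-0.08, -0.27, -0.1], "turn": 0.75}
    - {"grip": 0.1, "translation": [-0.1, -0.325, -0.1], "turn": 0.9}
    - {"grip": 0.1, "translation": [-0.116, -0.383, -0.1], "turn": 0.958}
    - {"grip": 0.1, "translation": [-0.116, -0.383, -0.1], "turn": 0.958}

```text
t: 4.05
tool_pos: [0.4831, -0.3715, 0.2126]
tcp_rot: [[-0.281, 0.96, -0.0], [0.96, 0.281, -0.0], [-0.0, -0.001, -1.0]]
force: [1.4, 0.3, -0.8]
grip_width: 0.29
grip_force: 49.4
```

Run:
```python
from h import *
c=cap('wrist'); save(c,'w2.png',sc=1.2)
s=robot.read_state(); print(s['grip_width'],s['joint_positions'][5]); go([.484,-.368,.035],.29)
```

```text
0.2873465343950374 -1.1340695699665837
shift [0.001  0.0009 0.1778] turn -0.003 at [ 0.484 -0.369  0.213]
```

View pics/w2.png

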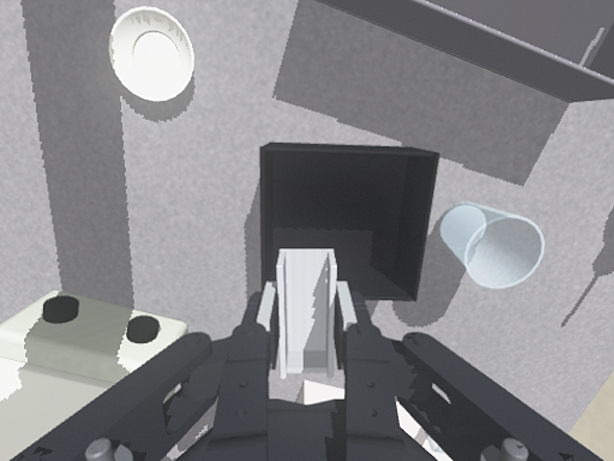

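The boat is held squarely in the fingers. The bin rim corners are at x1.2 px (261,144), (438,153) and (416,300). I'll check these against the drop point.

Run:
```python
from h import *
c=cap('wrist'); q=np.array([onz(c,u/1.2,v/1.2,.08)[:2] for u,v in [(261,144),(438,153),(416,300)]])
print(q.round(3), 'centre',(q[0]+q[2])/2, [np.linalg.norm(q[1]-q[i]) for i in(0,2)])
```

```text
[[ 0.43  -0.316]
 [ 0.572 -0.282]
 [ 0.608 -0.415]] centre [ 0.51884346 -0.36550204] [np.float64(0.14658858586595205), np.float64(0.13789832482680445)]
```

carry_out:
  commands:
    - {"grip": 0.1, "translation": [0.001, 0.007, 0.05], "turn": 0}
    - {"grip": 0.1, "translation": [0.001, 0.007, 0.1], "turn": 0}
    - {"grip": 0.1, "translation": [0.001, 0.007, 0.14], "turn": 0}
    - {"grip": 0.1, "translation": [0.001, 0.007, 0.17], "turn": 0}
    - {"grip": 0.1, "translation": [0.001, 0.007, 0.178], "turn": 0}
    - {"grip": 0.1, "translation": [0.001, 0.007, 0.178], "turn": 0}
    - {"grip": 0.42, "translation": [0.001, 0.007, 0.178], "turn": 0}
    - {"grip": 0.42, "translation": [0.001, 0.007, 0.178], "turn": 0}
    - {"grip": 0.42, "translation": [0.001, 0.007, 0.15], "turn": 0}
    - {"grip": 0.42, "translation": [0.001, 0.007, 0.1], "turn": 0}

```text
t: 5.4
tool_pos: [0.49, -0.3644, 0.1134]
tcp_rot: [[-0.286, 0.958, -0.002], [0.958, 0.286, 0.002], [0.003, -0.001, -1.0]]
force: [0.2, -1.4, 0.5]
grip_width: 0.418
grip_force: 0.0
```

Run:
```python
from h import *
go([.662,.0145,.23],1.419)
```

```text
shift [ 0.3142  0.2729 -0.1161] turn -1.129 at [ 0.49  -0.364  0.113]
```

carry_out:
  commands:
    - {"grip": 0.5, "translation": [0, 0, -0.06], "turn": -0.1}
    - {"grip": 0.5, "translation": [0.03, 0.02, -0.11], "turn": -0.28}
    - {"grip": 0.5, "translation": [0.07, 0.06, -0.116], "turn": -0.46}
    - {"grip": 0.5, "translation": [0.12, 0.1, -0.116], "turn": -0.64}
    - {"grip": 0.5, "translation": [0.165, 0.14, -0.116], "turn": -0.82}
    - {"grip": 0.5, "translation": [0.21, 0.18, -0.116], "turn": -1.0}
    - {"grip": 0.5, "translation": [0.255, 0.22, -0.116], "turn": -1.129}
    - {"grip": 0.5, "translation": [0.295, 0.255, -0.116], "turn": -1.129}
    - {"grip": 0.5, "translation": [0.314, 0.273, -0.116], "turn": -1.129}
    - {"grip": 0.5, "translation": [0.314, 0.273, -0.116], "turn": -1.129}

```text
t: 6.65
tool_pos: [0.6627, 0.0159, 0.2295]
tcp_rot: [[-0.989, 0.148, 0.0], [0.148, 0.989, 0.0], [-0.0, 0.0, -1.0]]
force: [0.1, 0.2, 1.0]
grip_width: 0.504
grip_force: 0.0
```

Run:
```python
from h import *
c=cap('wrist'); save(c,'w3.png',sc=1.2)
go([.662,.0145,.114],1.419)
c=cap('top'); save(c,'t3.png',(200,70,450,250),3)
```

```text
shift [0.0003 0.     0.1156] turn 0.001 at [0.662 0.014 0.23 ]
```

View pics/w3.png

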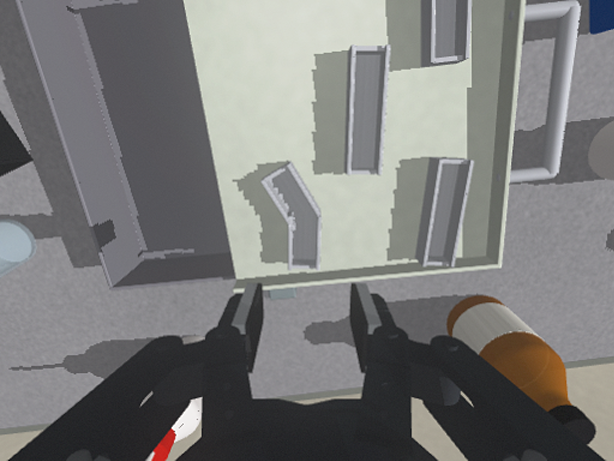

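The wrist view shows the bent boat with its gripped half from (306,215) to (304,268). It is clear of the rim and of the other boats.

Run:
```python
from h import *
c=cap('wrist'); q=np.array([onz(c,u/1.2,v/1.2,.13)[:2] for u,v in [(321,214),(290,222),(289,268),(319,268)]])
k=q[:2].mean(0);e=q[2:].mean(0);u=(e-k)/np.linalg.norm(e-k);print(q.round(3),k,np.linalg.norm(e-k),np.arctan2(u[1],u[0])+np.pi/2,k+.016*u)
go([*(k+.016*u),.114],np.arctan2(u[1],u[0])+np.pi/2)
```

```text
[[ 0.649  0.027]
 [ 0.652  0.002]
 [ 0.69  -0.005]
 [ 0.694  0.019]] [0.65025122 0.01486074] 0.04242308687135502 1.3908659891350432 [0.66599292 0.01199737]
shift [-0.004  -0.0005  0.1157] turn 0.027 at [0.662 0.013 0.23 ]
```

carry_out:
  commands:
    - {"grip": 0.5, "translation": [-0.001, -0.001, 0.04], "turn": 0.02}
    - {"grip": 0.5, "translation": [-0.001, -0.001, 0.08], "turn": 0.02}
    - {"grip": 0.5, "translation": [-0.001, -0.001, 0.105], "turn": 0.02}
    - {"grip": 0.5, "translation": [-0.001, -0.001, 0.115], "turn": 0.02}
    - {"grip": 0.5, "translation": [-0.001, -0.001, 0.115], "turn": 0.02}
    - {"grip": 0.2, "translation": [-0.001, -0.001, 0.115], "turn": 0.02}
    - {"grip": 0.1, "translation": [-0.001, -0.001, 0.115], "turn": 0.02}
    - {"grip": 0.1, "translation": [-0.001, -0.001, 0.115], "turn": 0.02}
    - {"grip": 0.1, "translation": [-0.001, -0.001, 0.115], "turn": 0.02}
    - {"grip": 0.1, "translation": [-0.001, -0.001, 0.115], "turn": 0.02}
  force: 60

```text
t: 8.05
tool_pos: [0.6639, 0.0129, 0.1161]
tcp_rot: [[-0.985, 0.171, 0.003], [0.171, 0.985, -0.001], [-0.003, 0.0, -1.0]]
force: [-0.6, -0.6, 5.7]
grip_width: 0.286
grip_force: 60.1
```

Run:
```python
from h import *
# boat kink lies 16mm from grasp along +tool x (towards robot) -> after turn; bent drop so boat mid is centred
c=np.array([.514,-.363]); a=.29; d=np.array([np.cos(a),np.sin(a)]); tx=np.array([-d[1],d[0]]); p=c+.022*d-.014*tx; print(p)
go([*p,.24],a)
```

```text
[ 0.5390847  -0.37012447]
shift [ 0.0572 -0.3987 -0.1241] turn 1.109 at [0.664 0.013 0.116]
```

carry_out:
  commands:
    - {"grip": 0.1, "translation": [0, 0, -0.04], "turn": 0}
    - {"grip": 0.1, "translation": [0, 0, -0.09], "turn": 0.0}
    - {"grip": 0.1, "translation": [0.01, -0.05, -0.12], "turn": 0.16}
    - {"grip": 0.1, "translation": [0.02, -0.11, -0.12], "turn": 0.33}
    - {"grip": 0.1, "translation": [0.025, -0.17, -0.12], "turn": 0.5}
    - {"grip": 0.1, "translation": [0.035, -0.23, -0.12], "turn": 0.67}
    - {"grip": 0.1, "translation": [0.042, -0.29, -0.12], "turn": 0.84}
    - {"grip": 0.1, "translation": [0.05, -0.345, -0.12], "turn": 1.0}
    - {"grip": 0.1, "translation": [0.056, -0.398, -0.12], "turn": 1.109}
    - {"grip": 0.1, "translation": [0.056, -0.398, -0.12], "turn": 1.109}

```text
t: 9.3
tool_pos: [0.5384, -0.3729, 0.2338]
tcp_rot: [[-0.281, 0.96, -0.001], [0.96, 0.281, -0.0], [-0.0, -0.001, -1.0]]
force: [-0.6, 0.6, -0.5]
grip_width: 0.287
grip_force: 59.6
```

Run:
```python
from h import *
c=cap('wrist'); save(c,'w4.png',sc=1.2)
s=robot.read_state(); print(s['grip_width']); go([.542,-.369,.045],.29)
```

```text
0.2913945970008972
shift [0.0009 0.0031 0.1891] turn -0.002 at [ 0.539 -0.371  0.234]
```

View pics/w4.png

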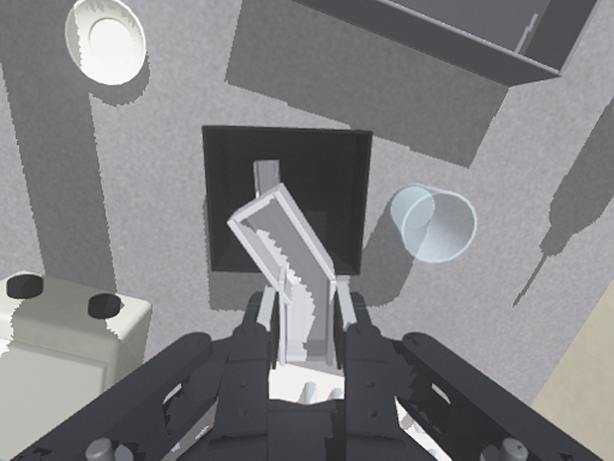

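The short boat lies in the bin at (266,175), and the bent one is held above it. I'll lower and release.

carry_out:
  commands:
    - {"grip": 0.1, "translation": [0.001, 0.005, 0.05], "turn": 0}
    - {"grip": 0.1, "translation": [0.001, 0.005, 0.1], "turn": 0}
    - {"grip": 0.1, "translation": [0.001, 0.005, 0.15], "turn": 0}
    - {"grip": 0.1, "translation": [0.001, 0.005, 0.18], "turn": 0}
    - {"grip": 0.1, "translation": [0.001, 0.005, 0.19], "turn": 0}
    - {"grip": 0.1, "translation": [0.001, 0.005, 0.19], "turn": 0}
    - {"grip": 0.4, "translation": [0.001, 0.005, 0.19], "turn": 0}
    - {"grip": 0.4, "translation": [0.001, 0.005, 0.19], "turn": 0}
    - {"grip": 0.4, "translation": [0.001, 0.005, 0.16], "turn": 0}
    - {"grip": 0.4, "translation": [0.001, 0.005, 0.11], "turn": 0}

```text
t: 10.6
tool_pos: [0.544, -0.3668, 0.1245]
tcp_rot: [[-0.286, 0.958, -0.002], [0.958, 0.286, 0.002], [0.002, -0.001, -1.0]]
force: [1.1, -0.5, 0.4]
grip_width: 0.398
grip_force: 0.0
```

Run:
```python
from h import *
go([.585,.217,.24],np.pi/2-.04)
c=cap('top')
m=np.array([onz(c,u/1.5,v/1.5,.119)[:2] for u,v in[(262,180),(256,241)]]); print(m)
```

```text
shift [ 0.548   0.206  -0.1145] turn -1.241 at [ 0.544 -0.367  0.124]
[[0.63840161 0.20760543]
 [0.53394753 0.21144147]]
```

carry_out:
  commands:
    - {"grip": 0.4, "translation": [0, 0, -0.06], "turn": -0.1}
    - {"grip": 0.4, "translation": [0.02, 0.01, -0.114], "turn": -0.28}
    - {"grip": 0.4, "translation": [0.08, 0.03, -0.114], "turn": -0.46}
    - {"grip": 0.4, "translation": [0.14, 0.053, -0.114], "turn": -0.64}
    - {"grip": 0.35, "translation": [0.2, 0.075, -0.114], "turn": -0.82}
    - {"grip": 0.35, "translation": [0.26, 0.098, -0.114], "turn": -1.0}
    - {"grip": 0.35, "translation": [0.32, 0.12, -0.114], "turn": -1.18}
    - {"grip": 0.35, "translation": [0.38, 0.143, -0.114], "turn": -1.24}
    - {"grip": 0.35, "translation": [0.44, 0.165, -0.114], "turn": -1.24}
    - {"grip": 0.35, "translation": [0.47, 0.18, -0.114], "turn": -1.24}

```text
t: 11.9
tool_pos: [0.5823, 0.1373, 0.2392]
tcp_rot: [[-0.999, 0.039, 0.002], [0.039, 0.999, 0.0], [-0.002, 0.0, -1.0]]
force: [1.4, 0.7, 0.9]
grip_width: 0.35
grip_force: 0.0
```

Run:
```python
from h import *
c=cap('wrist'); save(c,'w5.png',sc=1.2)
go([.585,.213,.2],np.pi/2-.04)
```

```text
shift [0.0001 0.0717 0.0392] turn 0.004 at [0.582 0.141 0.239]
```

View pics/w5.png

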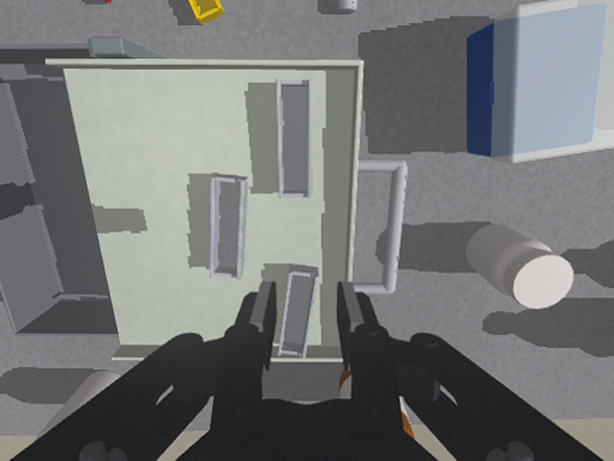

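The view shows the three sound boats left on the tray, and the handle bar running from (401,163) to (390,290). I'll compute its centre.

Run:
```python
from h import *
c=cap('wrist'); q=np.array([onz(c,u/1.2,v/1.2,.119) for u,v in[(400,168),(391,285)]]); print(q, q.mean(0))
a=np.arctan2(*(q[1]-q[0])[[1,0]]); print(a%np.pi-np.pi, onz(c,540/1.2,281/1.2,.095))
m=q.mean(0); go([m[0],m[1],.17],a%np.pi-np.pi/2); go([m[0],m[1]+.001,.107],a%np.pi-np.pi/2)
```

```text
[[0.53752802 0.21837547 0.119     ]
 [0.64201457 0.21606574 0.119     ]] [0.5897713  0.21722061 0.119     ]
-0.022101874038681135 [0.65607934 0.3697302  0.095     ]
shift [-0.0044  0.0788  0.0689] turn -0.014 at [0.582 0.139 0.239]
shift [-0.0043  0.0797  0.1319] turn -0.014 at [0.582 0.139 0.239]
```

carry_out:
  commands:
    - {"grip": 0.35, "translation": [-0.004, 0.05, 0], "turn": -0.01}
    - {"grip": 0.35, "translation": [-0.004, 0.077, 0.02], "turn": -0.01}
    - {"grip": 0.35, "translation": [-0.004, 0.077, 0.06], "turn": -0.01}
    - {"grip": 0.35, "translation": [-0.004, 0.077, 0.09], "turn": -0.01}
    - {"grip": 0.35, "translation": [-0.004, 0.077, 0.115], "turn": -0.01}
    - {"grip": 0.35, "translation": [-0.004, 0.077, 0.132], "turn": -0.01}
    - {"grip": 0.35, "translation": [-0.004, 0.077, 0.132], "turn": -0.01}
    - {"grip": 0.1, "translation": [-0.004, 0.077, 0.132], "turn": -0.01}
    - {"grip": 0.05, "translation": [-0.004, 0.077, 0.132], "turn": -0.01}
    - {"grip": 0.05, "translation": [-0.004, 0.077, 0.132], "turn": -0.01}
  force: 80

```text
t: 13.25
tool_pos: [0.5904, 0.2115, 0.1077]
tcp_rot: [[-1.0, 0.031, 0.003], [0.031, 1.0, 0.0], [-0.003, 0.001, -1.0]]
force: [-1.0, 0.2, 6.8]
grip_width: 0.107
grip_force: 78.6
```

Run:
```python
from h import *
s=robot.read_state(); print(s['grip_width'],s['grip_force'],s['tool_pos'],s['force'])
R=np.array(s['tcp_rot'])
a=.04; ys=np.array([np.sin(a),np.cos(a),0])
for th in np.arange(0.1,1.06,.05):
    f=lambda t: .23*np.cos(t+.061)*ys+[0,0,.23*np.sin(t+.061)]
    print(round(th,2),np.round(R.T@(f(th)-f(0)),3))
```

```text
0.10743832252816972 78.63606333732605 [0.59035426 0.21152967 0.10770421] [-0.9806481   0.24739026  6.75212586]
0.1 [-0.    -0.003 -0.023]
0.15 [-0.    -0.005 -0.034]
0.2 [-0.    -0.007 -0.045]
0.25 [-0.    -0.011 -0.056]
0.3 [-0.    -0.014 -0.067]
0.35 [-0.    -0.019 -0.078]
0.4 [-0.    -0.024 -0.088]
0.45 [ 0.    -0.029 -0.098]
0.5 [ 0.    -0.035 -0.108]
0.55 [ 0.    -0.041 -0.118]
0.6 [ 0.    -0.048 -0.127]
0.65 [ 0.    -0.055 -0.136]
0.7 [ 0.    -0.063 -0.145]
0.75 [ 0.    -0.071 -0.153]
0.8 [ 0.   -0.08 -0.16]
0.85 [ 0.    -0.088 -0.168]
0.9 [ 0.    -0.098 -0.175]
0.95 [ 0.001 -0.107 -0.181]
1.0 [ 0.001 -0.117 -0.187]
1.05 [ 0.001 -0.127 -0.192]
```

carry_out:
  commands:
    - {"grip": 0.0, "translation": [0, -0.002, -0.012], "turn": 0}
    - {"grip": 0.0, "translation": [0, -0.003, -0.023], "turn": 0}
    - {"grip": 0.0, "translation": [0, -0.005, -0.034], "turn": 0}
    - {"grip": 0.0, "translation": [0, -0.007, -0.045], "turn": 0}
    - {"grip": 0.0, "translation": [0, -0.011, -0.056], "turn": 0}
    - {"grip": 0.0, "translation": [0, -0.014, -0.067], "turn": 0}
    - {"grip": 0.0, "translation": [0, -0.019, -0.078], "turn": 0}
    - {"grip": 0.0, "translation": [0, -0.024, -0.088], "turn": 0}
    - {"grip": 0.0, "translation": [0, -0.024, -0.088], "turn": 0}
    - {"grip": 0.0, "translation": [0, -0.024, -0.088], "turn": 0}
  force: 90

```text
t: 14.5
tool_pos: [0.5893, 0.1894, 0.1951]
tcp_rot: [[-1.0, 0.03, 0.002], [0.03, 1.0, 0.004], [-0.002, 0.005, -1.0]]
force: [3.3, 10.7, 0.5]
grip_width: 0.097
grip_force: 88.2
```

Run:
```python
from h import *
s=robot.read_state(); print(s['grip_width'],s['grip_force'],s['tool_pos'],s['force'])
c=cap('scene'); save(c,'s6.png',(180,120,440,300),3)
```

```text
0.09682165888373716 88.24731230735779 [0.58933161 0.1893667  0.19513588] [ 3.25433783 10.69401318  0.47720482]
```

View pics/s6.png

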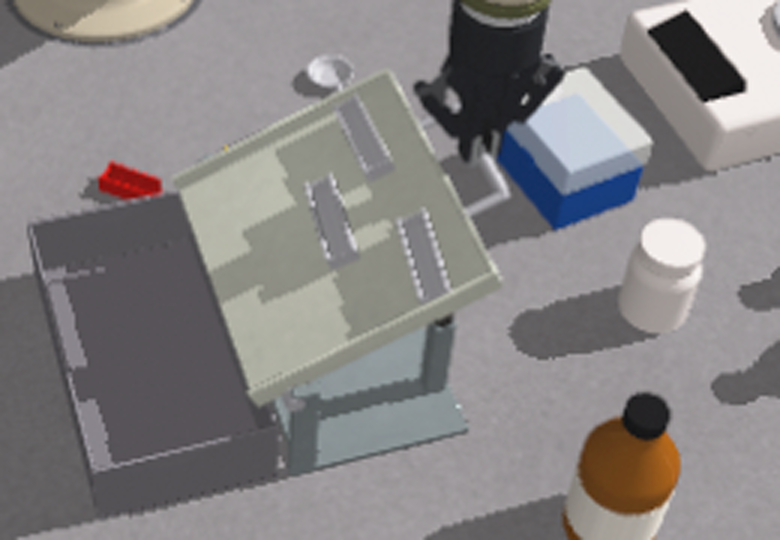

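The tray has lifted to about 0.4 rad with all three boats still on it (crop px (365,137), (331,218), (424,254)). I'll keep lifting.

carry_out:
  commands:
    - {"grip": 0.0, "translation": [0, -0.001, -0.005], "turn": 0}
    - {"grip": 0.0, "translation": [0, -0.003, -0.01], "turn": 0}
    - {"grip": 0.0, "translation": [0, -0.006, -0.015], "turn": 0}
    - {"grip": 0.0, "translation": [0, -0.009, -0.02], "turn": 0}
    - {"grip": 0.0, "translation": [0, -0.012, -0.025], "turn": 0}
    - {"grip": 0.0, "translation": [0, -0.015, -0.03], "turn": 0}
    - {"grip": 0.0, "translation": [0, -0.018, -0.034], "turn": 0}
    - {"grip": 0.0, "translation": [0, -0.022, -0.039], "turn": 0}
    - {"grip": 0.0, "translation": [0, -0.022, -0.039], "turn": 0}
    - {"grip": 0.0, "translation": [0, -0.022, -0.039], "turn": 0}

```text
t: 15.8
tool_pos: [0.5885, 0.1663, 0.2347]
tcp_rot: [[-1.0, 0.03, 0.002], [0.03, 1.0, 0.002], [-0.002, 0.002, -1.0]]
force: [0.8, 6.4, 4.1]
grip_width: 0.098
grip_force: 88.0
```

carry_out:
  commands:
    - {"grip": 0.0, "translation": [0, -0.004, -0.005], "turn": 0}
    - {"grip": 0.0, "translation": [0, -0.007, -0.009], "turn": 0}
    - {"grip": 0.0, "translation": [0, -0.011, -0.014], "turn": 0}
    - {"grip": 0.0, "translation": [0, -0.015, -0.018], "turn": 0}
    - {"grip": 0.0, "translation": [0, -0.019, -0.022], "turn": 0}
    - {"grip": 0.0, "translation": [0, -0.023, -0.026], "turn": 0}
    - {"grip": 0.0, "translation": [0, -0.027, -0.03], "turn": 0}
    - {"grip": 0.0, "translation": [0, -0.032, -0.033], "turn": 0}
    - {"grip": 0.0, "translation": [0, -0.032, -0.033], "turn": 0}
    - {"grip": 0.0, "translation": [0, -0.032, -0.033], "turn": 0}

```text
t: 17.05
tool_pos: [0.587, 0.1357, 0.2692]
tcp_rot: [[-1.0, 0.029, 0.003], [0.029, 1.0, 0.005], [-0.003, 0.005, -1.0]]
force: [2.4, 10.7, 10.1]
grip_width: 0.095
grip_force: 88.4
```

Run:
```python
from h import *
s=robot.read_state(); print(s['grip_width'],s['grip_force'],s['tool_pos'],s['force'])
c=cap('scene'); save(c,'s7.png',(180,120,440,300),3)
```

```text
0.09533662670291053 88.39104294776917 [0.58699073 0.13572786 0.26915992] [ 2.42608123 10.74832951 10.08965791]
```

View pics/s7.png

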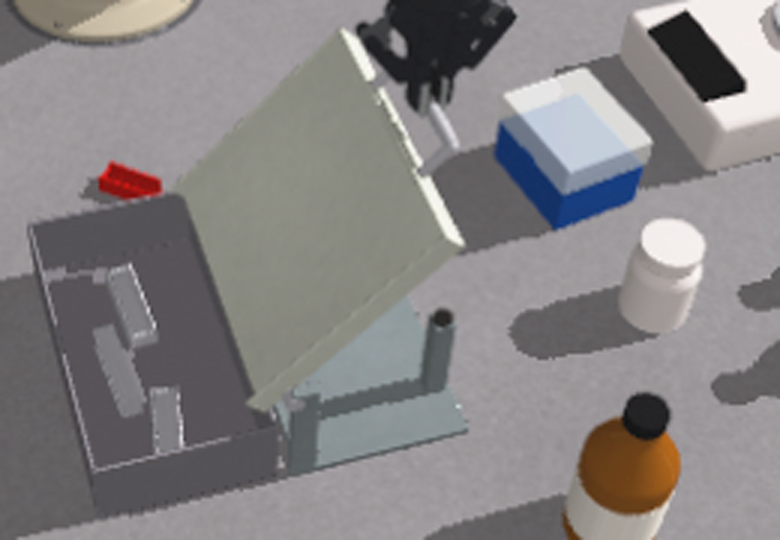

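All three sound boats are in the basket, at crop px (130,303), (120,370) and (167,420). Now I'll lower the tray.

carry_out:
  commands:
    - {"grip": 0.0, "translation": [0, 0.008, 0.007], "turn": 0}
    - {"grip": 0.0, "translation": [0, 0.016, 0.015], "turn": 0}
    - {"grip": 0.0, "translation": [0, 0.024, 0.024], "turn": 0}
    - {"grip": 0.0, "translation": [0, 0.031, 0.033], "turn": 0}
    - {"grip": 0.0, "translation": [0, 0.038, 0.042], "turn": 0}
    - {"grip": 0.0, "translation": [0, 0.044, 0.052], "turn": 0}
    - {"grip": 0.0, "translation": [0, 0.05, 0.062], "turn": 0}
    - {"grip": 0.0, "translation": [0, 0.055, 0.072], "turn": 0}
    - {"grip": 0.0, "translation": [0, 0.06, 0.082], "turn": 0}
    - {"grip": 0.0, "translation": [0, 0.065, 0.093], "turn": 0}

```text
t: 18.35
tool_pos: [0.5897, 0.1984, 0.1734]
tcp_rot: [[-1.0, 0.031, 0.002], [0.031, 1.0, -0.0], [-0.002, -0.0, -1.0]]
force: [20.1, -1.0, -6.1]
grip_width: 0.095
grip_force: 93.5
```

carry_out:
  commands:
    - {"grip": 0.0, "translation": [0, 0.003, 0.011], "turn": 0}
    - {"grip": 0.0, "translation": [0, 0.006, 0.022], "turn": 0}
    - {"grip": 0.0, "translation": [0, 0.009, 0.033], "turn": 0}
    - {"grip": 0.0, "translation": [0, 0.011, 0.044], "turn": 0}
    - {"grip": 0.0, "translation": [0, 0.012, 0.052], "turn": 0}
    - {"grip": 0.0, "translation": [0, 0.013, 0.058], "turn": 0}
    - {"grip": 0.0, "translation": [0, 0.013, 0.063], "turn": 0}
    - {"grip": 0.0, "translation": [0, 0.013, 0.066], "turn": 0}
    - {"grip": 0.0, "translation": [0, 0.013, 0.066], "turn": 0}
    - {"grip": 0.0, "translation": [0, 0.013, 0.066], "turn": 0}

```text
t: 19.6
tool_pos: [0.5904, 0.2115, 0.1079]
tcp_rot: [[-1.0, 0.031, 0.002], [0.031, 1.0, 0.0], [-0.002, 0.001, -1.0]]
force: [-9.9, 6.4, 4.0]
grip_width: 0.096
grip_force: 98.1
```

carry_out:
  commands:
    - {"grip": 0.2, "translation": [0, 0, 0], "turn": 0}
    - {"grip": 0.33, "translation": [0, 0, 0], "turn": 0}
    - {"grip": 0.33, "translation": [0, 0, 0], "turn": 0}
    - {"grip": 0.33, "translation": [0, 0, 0], "turn": 0}
    - {"grip": 0.33, "translation": [0, 0, -0.02], "turn": 0}
    - {"grip": 0.33, "translation": [0, 0, -0.06], "turn": 0}
    - {"grip": 0.33, "translation": [0, 0, -0.11], "turn": 0}
    - {"grip": 0.33, "translation": [0, 0, -0.15], "turn": 0}
    - {"grip": 0.33, "translation": [0, 0, -0.15], "turn": 0}
    - {"grip": 0.33, "translation": [0, 0, -0.15], "turn": 0}

```text
t: 20.85
tool_pos: [0.5894, 0.2113, 0.2564]
tcp_rot: [[-1.0, 0.031, -0.002], [0.031, 1.0, -0.0], [0.002, -0.0, -1.0]]
force: [-0.6, -0.2, -0.5]
grip_width: 0.327
grip_force: 0.0
```

Run:
```python
from h import *
c=cap('top'); d=cap('scene')
a=cv2.resize(c['img'][60:240,130:450],None,fx=2,fy=2)
b=cv2.resize(d['img'][100:300,60:440],(640,337)); b=b[:240]
cv2.imwrite('pics/fin.png',np.vstack([a,b])[:,:,::-1])
```

```text
(no output)
```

View pics/fin.png

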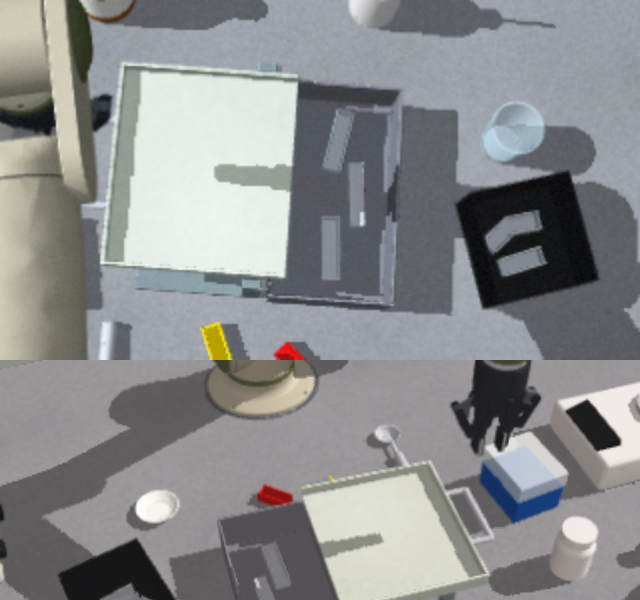

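The tray is flat and empty. The three sound boats are in the basket at (338,140), (357,193) and (330,247). The bent boat (515,230) and the short one (520,262) are in the bin, and the bystanders have not moved. I'm handing the job in.

```bash
python3 -c "
from bench import robot
print(robot.close_job())"
```

```text
the job is handed in; nothing more can be done
None
```

The job is handed in: the short and bent boats are in the scrap bin, the three sound boats are in the basket, and the tray is flat again, all in about 21 s of robot time.

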